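Rock the angle gauge on the uneven ball studs to its red mark and hold

TASK

Take the angle gauge out of its wooden case, set the middle of its foot gently on top of the taller ball stud of the steel block, and rock it sideways with the dial face upright until the swinging pointer settles on the red mark. Finish while still holding it there, foot pressed lightly on the stud and pointer still on the mark for the reading; leave the lens, driver, post and collar alone.

Things in the scene. Friction and masses are not known exactly. Their poses are not given: they have to be found in the camera images.
- gauge: Loose angle gauge, 0.33 to 0.47 kg, upright on the case floor. Origin: centre of the foot's underside; x out of the white dial face, y along the foot, z up. Steel foot 30 (x) by 60 (y) by 8 mm; blue round housing 100 mm across, 16 mm thick, centred 58 mm above the origin; on top a black grip tab 20 (x) by 24 (y) mm, 106 to 158 mm above the origin.
- gauge_tab (a point): Grasp point in the middle of the black grip tab, 130 mm above the gauge's origin; axes as the gauge. Grip from above, closing along the gauge's y (24 mm): firm when rocked about x.
- gauge_foot (a point): Centre of the underside of the gauge's foot (same as the gauge's origin).
- pointer (a joint): Black needle, brass counterweight, on the dial's front, pivot along the gauge's x, 58 mm above the origin. Angle relative to the gauge: 0 along the gauge's z, positive towards its -y (left as one faces the dial). The needle stays upright in the world, so reads minus the gauge's rocking angle about its x; swings at 3 Hz, settles about 2 s after the gauge stops.
- index (a joint): Red mark, 8 mm wide, on a stiff ring about the same pivot; same scale as the pointer. Preset between 0.15 and 0.5 rad (left of top as one faces the dial), stays put. Pointer equal to index means needle on the mark: rock the gauge by minus this angle about its own x (its top towards its +y).
- pointer_tip (a point): Near the needle's tip, 42 mm from the pivot.
- mark (a point): Middle of the red mark, 42 mm from the pivot, in the same plane as the pointer tip.
- case: Fixed open wooden case, 110 (x) by 130 (y) by 30 mm high, walls and floor 8 mm; origin at the centre of its underside. The gauge stands near its middle.
- block: Fixed dark steel block, 80 by 80 by 30 mm, origin at the centre of its underside, z up. Two ball-topped brass studs stand on it: the taller at its centre, the lower one 24 mm away towards the block's -y.
- studs: The two studs together: 18 mm thick brass pillars ending in steel balls of 10 mm radius; origin at the block's top centre, under the taller stud.
- crown (a point): Topmost point of the taller stud, 62 mm above the table (32 mm above the block).
- low_crown (a point): Topmost point of the lower stud, 56 mm above the table, 24 mm from the taller one. The foot may touch it too.
- lens: Bystander: lens in a black ring, 52 mm across, 12 mm high, loose; origin under its centre.
- driver: Bystander: screwdriver with orange handle, 150 mm long, loose; lies along its x.
- post: Bystander: steel post on a round foot, 38 mm across, 68 mm high, loose; origin under its centre.
- collar: Bystander: aluminium collar, 40 mm across, 14 mm high, loose; origin under its centre.
There are look-alikes about, which are no part of the job. What is shaped like the case but green or turquoise is not meant.

How it is judged (in metres and radians):
On the way, in this order (a step that is already met when the one before it is completed fails the run):
1. the gauge is lifted clear of its case (height (world z) of gauge_foot above 0.05 m and contact force between the fingers and gauge above 1 N and contact force between gauge and case below 0.1 N), for 0.1 s.
2. the middle of the foot is set on the taller stud (contact force between gauge and studs above 0.3 N and distance between gauge_foot and crown below 0.02 m), for 0.1 s.
At the end, for the whole second after the job is handed in: Still gripped, foot on the studs with 0.3 to 40 N, foot centre within 20 mm of the taller stud's top, off case and table, dial upright within 20 degrees, rocked under 45 degrees, gauge and pointer at rest, pointer tip within 4 mm (half the mark's width) of the mark's middle, all for 1 s (all of step 2 and contact force between the fingers and gauge above 1 N and contact force between gauge and studs below 40 N and contact force between gauge and case below 0.1 N and height (world z) of gauge_foot above 0.045 m and angle between gauge's own x axis and vertical between 1.22 and 1.92 rad and angle between gauge's own z axis and vertical below 0.8 rad and distance between pointer_tip and mark below 0.004 m and velocity of joint pointer between -0.3 and 0.3 rad/s and linear speed of gauge below 0.02 m/s); the arm keeps its last pose, push and grip.
It fails at once if the gauge is banged or pressed hard on the studs (over 60 N) (contact force between gauge and studs above 60 N).
It fails at once if the lens is disturbed (distance of lens from where it was at the start of the episode above 0.02 m).
It fails at once if the driver is disturbed (distance of driver from where it was at the start of the episode above 0.02 m).
It fails at once if the post is disturbed (distance of post from where it was at the start of the episode above 0.02 m).
It fails at once if the collar is disturbed (distance of collar from where it was at the start of the episode above 0.02 m).
It also fails if it takes over 45 s, if anything falls off the work surface, if the arm or the gripper's body presses on something with over 40 N, if the wrist force passes 120 N, or if a joint passes its speed limit or range.

ROBOT

A 6-joint arm with a two-finger parallel gripper is mounted at the origin on the work surface. World frame = base frame: x ahead of the robot, y to its left, z up, the work surface at z = 0. Lengths are in mm, angles in rad, forces in N, time in s.
With the tool pointing down it reaches from about 425 to 925 mm from the base axis. Payload 12.5 kg.
Tool frame: the origin (TCP) lies between the finger pads; the fingertips stand 17 mm ahead of it and the grasp point (between the pads) lies 2 mm behind it; z points along the fingers, y is the line along which they close (so a half turn about z gives the same grasp; the last joint's range is limited). The gripper opens to 85 mm and grips with 20 to 120 N. Pads are 22 mm wide; open, the fingers measure 114 mm over their backs; the gripper's body (76 mm by 85 mm) begins 54 mm behind the grasp point. The pads swing forward as they close: fully open they stand 13 mm farther back than shut.
Start: joints at [-1.371, 0.491, 1.559, -0, 1.092, -0.106], TCP at [188.183, -596.015, 211.227] pointing down, gripper open.
Joint ranges: [-3.1, 3.1], [-0.84, 2.19], [0.05, 2.79], [-1.13, 4.28], [0.06, 2.93], [-2.69, 2.69]. Speed limits (rad/s): [2.22, 2.22, 2.79, 3.14, 3.14, 3.14].

INTERFACE

Orientations are given as a unit quaternion [w, x, y, z].
In Python, from plant import read_state, grab_frame, finish_job gives the robot as it stands.
- The arm moves only by the tool apply_moves, never from a script. Its argument "targets" is a list of rows, each a list of 3 entries, a list of its own where there are three numbers: the opening, from 0 (shut) to 1 (fully open), then the shift along the tool's x, y, z normalised to -1 to 1, where 1 is 0.1 m, then the turn, a rotation vector about the tool's x, y, z normalised to -1 to 1, where 1 is 90 degrees. In form: [[fingers, [x, y, z], [ax, ay, az]], ...]. A call has 1 to 5 rows; each row shifts and turns the commanded pose from where the row before left it, along the tool's axes as they then stand; what a row does not reach is not made up. A row lasts 1/8 s, in which the tool goes at most 62.5 mm and 10.7 degrees, less where a joint would pass 70% of its speed; a pose out of reach is approached as far as the arm can. A call with a number of a shift or a turn outside -1 to 1 is refused whole. A call with a gripper value outside its range is refused whole. The fingers move at their own pace and stop on an object; "newtons" is the grip in N (left out, the last holds). Time passes only in rows, so rows that do not move let the fingers close. It gives the time, the measured TCP pose, the force, the opening and the grip force at its end, in the units of the state.
- read_state(): the state, without advancing time (a new reading comes with each control period).
- grab_frame(name): name is "scene" or "top" or "wrist"; returns a dict with "image" (400x640x3 uint8, blue, green, red), "z_map" (400x640 float32, mm along the optical axis (not along the pixel's ray), 0 where there is no reading), "vertical_fov" (degrees; the focal length in pixels is half the picture's height over the tangent of half this angle, whatever the lens; pixels are square), "cx", "cy" (the principal point, pixels), "rvec" (rotation vector, rad) and "tvec" (3), from world to camera coordinates, as OpenCV has them. Camera axes: x right, y down, z forward; pixel columns grow to the right and rows downward; lengths in mm; the calibration is good to about 2 mm. A picture is of the moment at which its call begins.
- finish_job(): hands the job in; it is judged then, once.
The state is a dict: "time_s": time; "joint_positions": joint angles; "dq": joint speeds; "effort": joint torques, N m; "tcp_pos": TCP position; "ee_rot": TCP orientation; "wrist_force": force on the tool from outside, world axes, zero at the start; "moment": the same for the moment, N m; "opening": finger opening in mm; "gripper_force": force on a finger pad.
Only numpy, scipy, OpenCV 4.12 (cv2) and the standard library are available. Lean on these libraries where they do the work, as an engineer would, in place of code of your own. Each camera call takes 0.05 s, during which the arm holds its last target. There are 200 camera calls.

## Working session

There is one attempt and no reset: what is moved stays moved. The work goes in short steps, Python scripts to look and compute and a tool call to move; the robot and the scene stay as the last step left them, time stands still between calls to the robot, and variables do not carry over. Pictures are saved under pics/ and viewed, at most 10 in all, crops included, and the job is handed in when it is done.

Besides the shell and the picture viewer there is one more tool, called after "Emit:" as name(argument=value, ...), one argument or row to a line, values as JSON. apply_moves: Moves the arm, as the interface text tells. Its arguments: {"type":"object","properties":{"targets":{"type":"array","items":{"type":"array"}},"newtons":{"type":"number"}},"required":["targets"]}

```bash
mkdir -p pics; cat > h.py <<'E'
import numpy as np, cv2
from plant import read_state, grab_frame, finish_job
from scipy.spatial.transform import Rotation as R
def cam(f):
    h=f["image"].shape[0]; F=h/2/np.tan(np.radians(f["vertical_fov"])/2)
    M=cv2.Rodrigues(np.array(f["rvec"],float))[0]; return F,M,np.array(f["tvec"],float).ravel()
def world(f):
    F,M,t=cam(f); z=f["z_map"]; v,u=np.mgrid[:z.shape[0],:z.shape[1]]
    P=np.stack([(u-f["cx"])*z/F,(v-f["cy"])*z/F,z],-1); return (P-t)@M
def proj(f,p):
    F,M,t=cam(f); c=M@np.array(p)+t; return c[0]/c[2]*F+f["cx"],c[1]/c[2]*F+f["cy"]
E
python3 - <<'E'
from h import *
print(read_state())
for n in("scene","top"):
    f=grab_frame(n); cv2.imwrite(f"pics/{n}0.png",f["image"]); np.save(f"{n}0.npy",f,allow_pickle=True)
    F,M,t=cam(f); print(n,F,-M.T@t, M[2])
E
```

```text
{'time_s': 0.0, 'joint_positions': array([-1.37065040e+00,  4.91590252e-01,  1.55947547e+00,  2.77771721e-05,
        1.09172008e+00, -1.05594534e-01]), 'dq': array([ 0.00024773,  0.00251519, -0.00114311, -0.00142051,  0.0012258 ,
        0.00037122]), 'effort': array([-4.79072783e-03, -6.18461609e+01, -2.61594343e+01, -3.28361848e-04,
        4.06340565e-03,  1.75895326e-05]), 'tcp_pos': array([ 188.10301807, -595.74388369,  210.59973078]), 'ee_rot': array([-5.96491570e-04,  9.88338884e-01,  1.52269152e-01, -1.58855972e-05]), 'wrist_force': array([-0.65366762, -0.43612689,  0.35976543]), 'moment': array([-0.01893023, -0.00747351,  0.00502042]), 'gripper_force': 0.0, 'opening': 85.34667198942617}
scene 514.5357465147389 [1541.67227823  278.29567549  829.61573546] [-0.80331603 -0.22340091 -0.55206466]
top 497.3719444045842 [ 316.07231941   20.40051117 1396.3598242 ] [ 0.13468548 -0.00319593 -0.99088325]
```

View pics/scene0.png

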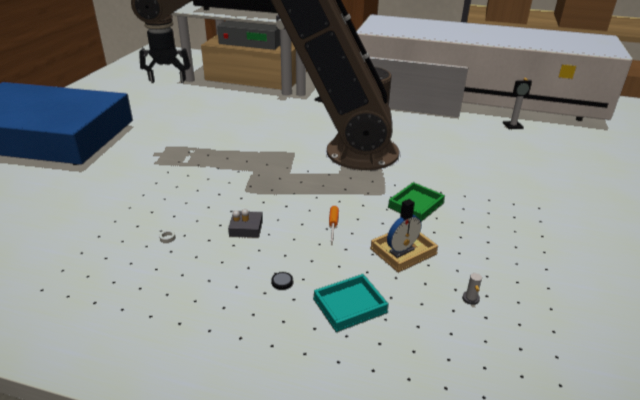

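View pics/top0.png

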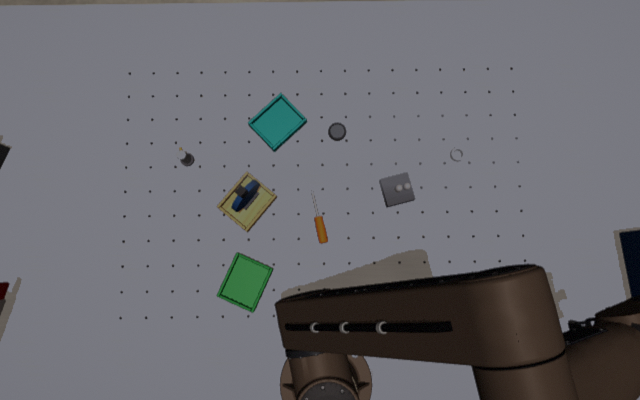

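The scene view shows the gauge at (404,232) in the wooden case and the block at (245,222). In the top view the case is at (247,202), the block at (397,189), and the studs at about (399,188) and (407,185).

```bash
python3 - <<'E'
from h import *
for n in("top","scene"):
    f=np.load(f"{n}0.npy",allow_pickle=True).item(); W=world(f); im=f["image"]; hsv=cv2.cvtColor(im,cv2.COLOR_BGR2HSV)
    reg={"top":((215,165,285,235),(372,165,422,212)),"scene":((365,195,442,272),(222,203,270,240))}[n]
    x0,y0,x1,y1=reg[0]; s=np.s_[y0:y1,x0:x1]; P=W[s]; H=hsv[s]
    wood=(H[...,0]>8)&(H[...,0]<28)&(H[...,1]>90)&(P[...,2]>22)&(P[...,2]<36)
    r=cv2.minAreaRect(P[wood][:,:2].astype(np.float32)); print(n,"case",wood.sum(),r)
    tab=(P[...,2]>125)&(P[...,2]<175); print("tab",tab.sum(),np.median(P[tab],0),P[tab].min(0),P[tab].max(0))
    blue=(H[...,0]>95)&(H[...,0]<130)&(H[...,1]>120)&(P[...,2]>40); q=P[blue]
    r=cv2.minAreaRect(q[:,:2].astype(np.float32)); print("blue",blue.sum(),q.mean(0),r,q[:,2].max())
    x0,y0,x1,y1=reg[1]; s=np.s_[y0:y1,x0:x1]; P=W[s]
    b=(P[...,2]>20)&(P[...,2]<70); r=cv2.minAreaRect(P[b][:,:2].astype(np.float32)); print("block",b.sum(),r)
    st=((P[...,2]>46)&(P[...,2]<75)).astype(np.uint8); k,l=cv2.connectedComponents(st)
    for i in range(1,k):
        q=P[l==i]; v,u=np.nonzero(l==i); print("stud",len(q),q.mean(0),q.max(0),u.mean()+x0,v.mean()+y0)
    cv2.imwrite(f"pics/{n}z.png",cv2.resize(im[reg[0][1]-5:reg[0][3]+5,reg[0][0]-5:reg[0][2]+5],None,fx=6,fy=6,interpolation=cv2.INTER_CUBIC))
E
```

```text
top case 333 ((495.2892150878906, 213.99319458007812), (108.97854614257812, 124.70804595947266), 49.92273712158203)
tab 101 [504.66380638 208.85214506 157.60811826] [491.07602221 195.88612734 125.1042953 ] [520.21466701 224.13626959 164.20437517]
blue 213 [491.81060569 212.4652065  111.42701968] ((428.59661865234375, 108.95556640625), (273.87139892578125, 83.72186279296875), 55.20051956176758) 1396.359824203999
block 835 ((524.937744140625, -205.71234130859375), (81.10871887207031, 81.94818115234375), 13.9182767868042)
stud 83 [ 526.83994432 -215.8447662    55.98187411] [ 539.67253933 -195.80282041   66.06909572] 402.3855421686747 186.18072289156626
scene case 426 ((497.84478759765625, 211.24945068359375), (112.15398406982422, 131.84841918945312), 50.35434341430664)
tab 190 [510.83523377 208.76318904 145.98053253] [492.39556929 193.63292045 125.17098401] [523.60561577 223.08150698 160.47446905]
blue 136 [529.98125177 187.45364778  94.06768034] ((513.2545166015625, 202.13497924804688), (17.126384735107422, 81.74761199951172), 46.50920486450195) 123.04613806496509
block 630 ((523.9296264648438, -208.56285095214844), (87.19361114501953, 81.1882095336914), 14.14337158203125)
stud 46 [ 527.61652833 -206.25846944   54.93118777] [ 535.45235863 -198.64148858   63.68836077] 244.73913043478262 212.91304347826087
stud 33 [ 533.36918745 -229.13229101   51.77343525] [ 541.52776116 -221.25829078   56.95173343] 235.87878787878788 213.6060606060606
```

View pics/scenez.png

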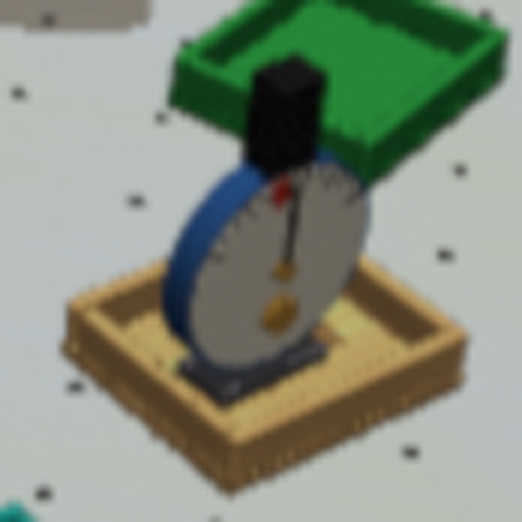

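The zoom shows the dial facing the scene camera. The red mark is at zoom (283,192), left of the needle; the needle tip is near (295,190) and the brass pivot at (285,270).

```bash
cat >> h.py <<'E'
def dial(f,box):
    x0,y0,x1,y1=box; s=np.s_[y0:y1,x0:x1]; W=world(f)[s]; H=cv2.cvtColor(f["image"],cv2.COLOR_BGR2HSV)[s]
    red=((H[...,0]<7)|(H[...,0]>170))&(H[...,1]>130)&(W[...,2]>60); v,u=np.nonzero(red)
    brass=(H[...,0]>10)&(H[...,0]<28)&(H[...,1]>120)&(W[...,2]>30)
    face=(H[...,1]<60)&(H[...,2]>90)&(W[...,2]>40)
    return W,H,red,brass,face,(u.mean()+x0 if len(u) else None,v.mean()+y0 if len(u) else None)
def ray(f,u,v,p0,n):
    F,M,t=cam(f); C=-M.T@t; d=M.T@np.array([(u-f["cx"])/F,(v-f["cy"])/F,1]); return C+d*(n@(p0-C))/(n@d)
def rows(pos,R_goal,n,st=None):
    st=st or read_state(); q=np.array(st["ee_rot"]); R0=R.from_quat(q[[1,2,3,0]]); p0=np.array(st["tcp_pos"])
    dr=(R0.inv()*R_goal).as_rotvec()/n; dp=(np.array(pos)-p0)/n; 
    for i in range(n):
        Ri=R0*R.from_rotvec(dr*i); print(np.round(Ri.inv().apply(dp)/100,4).tolist(),np.round(dr/(np.pi/2),4).tolist())
def down(yaw,rock=0): # yaw: gauge x heading rad; tool y along -gauge y, tool x along gauge x; rock about gauge x
    G=R.from_euler("z",yaw)*R.from_euler("x",rock); return G*R.from_rotvec([np.pi,0,0])
E
python3 - <<'E'
from h import *
f=np.load("scene0.npy",allow_pickle=True).item()
W,H,red,brass,face,c=dial(f,(385,198,425,262))
q=W[face]; m=np.median(q,0); q=q[np.linalg.norm(q-m,axis=1)<55]
for _ in range(3):
    m=q.mean(0); n=np.linalg.svd(q-m)[2][2]; n*=np.sign(n[0]); q=q[abs((q-m)@n)<4]
print("face",len(q),m,n,np.degrees(np.arctan2(n[1],n[0])))
yaw=np.arctan2(n[1],n[0]); v,u=np.nonzero(brass); print("brass",list(zip(u+385,v+198,W[brass][:,2].round())))
n2=np.array([np.cos(yaw),np.sin(yaw),0]); ey=np.array([-n2[1],n2[0],0])
r=ray(f,*c,m,n2); print("red",c,red.sum(),r, "gauge yz of mean face",[ (r-m)@ey, r[2]])
org=np.array([506.5,209,66]); print("rel pivot",(r-org)@ey,r[2]-66,"face offset",(m-org)@n2)
g=down(np.radians(47)).as_matrix(); print(g)
print("rows to via"); rows([560,-250,215],down(np.radians(30)),8)
E
```

```text
face 427 [511.24144838 213.71092825  72.21512971] [ 0.63307714  0.77403992 -0.00869092] 50.72071521311138
brass [(np.int64(406), np.int64(234), np.float64(70.0)), (np.int64(407), np.int64(234), np.float64(71.0)), (np.int64(408), np.int64(234), np.float64(68.0)), (np.int64(420), np.int64(234), np.float64(30.0)), (np.int64(406), np.int64(235), np.float64(66.0)), (np.int64(407), np.int64(235), np.float64(72.0)), (np.int64(408), np.int64(235), np.float64(67.0)), (np.int64(421), np.int64(235), np.float64(32.0)), (np.int64(407), np.int64(236), np.float64(67.0)), (np.int64(423), np.int64(236), np.float64(32.0)), (np.int64(406), np.int64(239), np.float64(55.0)), (np.int64(407), np.int64(239), np.float64(51.0)), (np.int64(405), np.int64(240), np.float64(51.0)), (np.int64(406), np.int64(240), np.float64(52.0)), (np.int64(407), np.int64(240), np.float64(50.0)), (np.int64(408), np.int64(240), np.float64(52.0)), (np.int64(404), np.int64(241), np.float64(48.0)), (np.int64(405), np.int64(241), np.float64(51.0)), (np.int64(406), np.int64(241), np.float64(52.0)), (np.int64(407), np.int64(241), np.flo
[... 2346 characters left out ...]
3593760685), np.float64(108.01645599274889)]
rel pivot -4.074347690430609 42.01645599274889 face offset 6.648400211894116
[[ 6.81998360e-01  7.31353702e-01  8.95649970e-17]
 [ 7.31353702e-01 -6.81998360e-01 -8.35207109e-17]
 [ 0.00000000e+00  1.22464680e-16 -1.00000000e+00]]
rows to via
[0.5734, -0.2723, -0.0051] [-0.0001, -0.0, -0.0173]
[0.5806, -0.2566, -0.0051] [-0.0001, -0.0, -0.0173]
[0.5874, -0.2406, -0.0052] [-0.0001, -0.0, -0.0173]
[0.5937, -0.2246, -0.0052] [-0.0001, -0.0, -0.0173]
[0.5996, -0.2083, -0.0052] [-0.0001, -0.0, -0.0173]
[0.605, -0.1919, -0.0053] [-0.0001, -0.0, -0.0173]
[0.61, -0.1754, -0.0053] [-0.0001, -0.0, -0.0173]
[0.6146, -0.1587, -0.0054] [-0.0001, -0.0, -0.0173]
```

Emit:
apply_moves(
  targets=[
    [1,[0.57,-0.27,0],[0,0,-0.017]],
    [1,[0.58,-0.26,0],[0,0,-0.017]],
    [1,[0.59,-0.24,0],[0,0,-0.017]],
    [1,[0.59,-0.22,0],[0,0,-0.017]],
    [1,[0.6,-0.21,0],[0,0,-0.017]],
  ],
  newtons=40,
)

```text
time_s: 0.72
tcp_pos: [418.5, -381.9, 211.1]
ee_rot: [-0.0, 0.976, 0.218, -0.0]
wrist_force: [0.7, -0.2, 0.4]
opening: 85.3
gripper_force: 0.0
```

```bash
python3 - <<'E'
from h import *
print(read_state()["tcp_pos"]); print("to next"); rows([560,100,215],down(np.radians(45)),8)
E
```

```text
[ 418.48546113 -381.89029346  211.09468612]
to next
[0.4166, -0.4696, -0.0049] [-0.0, 0.0, -0.0275]
[0.4365, -0.4512, -0.0049] [-0.0, 0.0, -0.0275]
[0.4556, -0.4319, -0.0049] [-0.0, 0.0, -0.0275]
[0.4738, -0.4119, -0.0049] [-0.0, 0.0, -0.0275]
[0.4911, -0.3911, -0.0049] [-0.0, 0.0, -0.0275]
[0.5075, -0.3695, -0.0049] [-0.0, 0.0, -0.0275]
[0.523, -0.3472, -0.0049] [-0.0, 0.0, -0.0275]
[0.5375, -0.3244, -0.0049] [-0.0, 0.0, -0.0275]
```

Emit:
apply_moves(
  targets=[
    [1,[0.42,-0.47,0],[0,0,-0.0275]],
    [1,[0.44,-0.45,0],[0,0,-0.0275]],
    [1,[0.46,-0.43,0],[0,0,-0.0275]],
    [1,[0.47,-0.41,0],[0,0,-0.0275]],
    [1,[0.49,-0.39,0],[0,0,-0.0275]],
  ],
)

```text
time_s: 1.35
tcp_pos: [506.6, -82.1, 211.1]
ee_rot: [0.0, 0.947, 0.322, -0.0]
wrist_force: [0.8, 0.4, 0.7]
opening: 85.4
gripper_force: 0.0
```

Emit:
apply_moves(
  targets=[
    [1,[0.51,-0.37,0],[0,0,-0.0275]],
    [1,[0.52,-0.35,0],[0,0,-0.0275]],
    [1,[0.54,-0.32,0],[0,0,-0.0275]],
    [1,[0,0,0],[0,0,0]],
  ],
)

```text
time_s: 1.85
tcp_pos: [559.8, 99.3, 210.6]
ee_rot: [-0.0, 0.923, 0.385, -0.0]
wrist_force: [0.5, -1.3, -0.5]
opening: 85.3
gripper_force: 0.0
```

```bash
python3 - <<'E'
from h import *
rows([506.5,209,212],down(np.radians(49)),3)
E
```

```text
[0.1348, -0.3834, -0.0044] [-0.0001, 0.0, -0.0138]
[0.1431, -0.3804, -0.0045] [-0.0001, 0.0, -0.0138]
[0.1513, -0.3772, -0.0045] [-0.0001, 0.0, -0.0138]
```

Emit:
apply_moves(
  targets=[
    [1,[0.135,-0.383,0],[0,0,-0.014]],
    [1,[0.143,-0.38,0],[0,0,-0.014]],
    [1,[0.151,-0.377,0],[0,0,-0.014]],
    [1,[0,0,0],[0,0,0]],
  ],
)

```text
time_s: 2.35
tcp_pos: [505.7, 206.4, 211.1]
ee_rot: [-0.0, 0.91, 0.414, -0.0]
wrist_force: [0.8, -0.4, -0.1]
opening: 85.1
gripper_force: 0.0
```

```bash
python3 - <<'E'
from h import *
f=grab_frame("wrist"); im=f["image"]; 
s=read_state(); print(s["tcp_pos"])
W=world(f); m=(W[...,2]>152)&(W[...,2]<178)&(np.linalg.norm(W[...,:2]-[506,209],axis=-1)<30)
if m.sum(): print(m.sum(),cv2.minAreaRect(W[m][:,:2].astype(np.float32)),np.median(W[m][:,2]))
H=cv2.cvtColor(im,cv2.COLOR_BGR2HSV)
b=(H[...,0]>95)&(H[...,0]<130)&(H[...,1]>120)&(W[...,2]>50)&(W[...,2]<120)
if b.sum(): print(b.sum(),cv2.minAreaRect(W[b][:,:2].astype(np.float32)))
cv2.imwrite("pics/wrist1.png",im)
E
```

```text
[506.37587758 205.51260704 211.11090861]
990 ((504.4961242675781, 208.9541015625), (20.355121612548828, 23.891477584838867), 51.39213180541992) 157.73918711949128
1285 ((506.3244934082031, 210.4752960205078), (20.764488220214844, 97.71563720703125), 50.365928649902344)
```

View pics/wrist1.png

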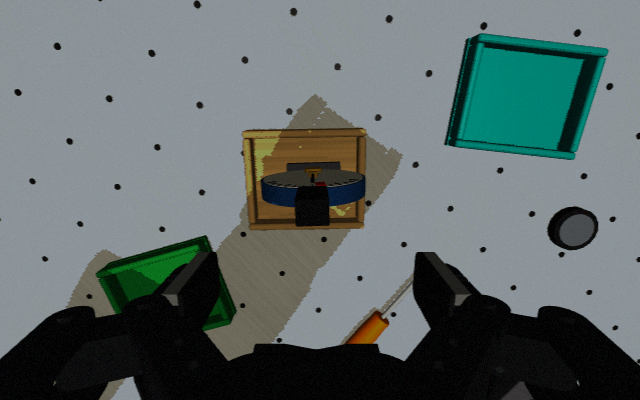

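The wrist view shows the gauge tab at (312,205) between the open fingers, and the case square to the tool.

Emit:
apply_moves(
  targets=[
    [1,[0,0,0.12],[0,0,-0.012]],
    [1,[0,0,0.12],[0,0,-0.012]],
    [1,[0,0,0],[0,0,0]],
  ],
)

```text
time_s: 2.78
tcp_pos: [506.6, 204.8, 185.7]
ee_rot: [-0.0, 0.903, 0.429, -0.001]
wrist_force: [-0.0, 0.8, 0.1]
opening: 85.4
gripper_force: 0.0
```

```bash
python3 - <<'E'
from h import *
print(read_state()["tcp_pos"]);rows([505.5,209,140],down(np.radians(51)),4)
E
```

```text
[506.57327126 204.76461151 185.7116346 ]
[0.0068, -0.0086, 0.1143] [-0.0002, 0.0003, -0.0004]
[0.0067, -0.0086, 0.1143] [-0.0002, 0.0003, -0.0004]
[0.0067, -0.0087, 0.1143] [-0.0002, 0.0003, -0.0004]
[0.0066, -0.0087, 0.1143] [-0.0002, 0.0003, -0.0004]
```

Emit:
apply_moves(
  targets=[
    [1,[0.007,-0.009,0.115],[0,0,0]],
    [1,[0.007,-0.009,0.115],[0,0,0]],
    [1,[0.007,-0.009,0.115],[0,0,0]],
    [1,[0.007,-0.009,0.115],[0,0,0]],
    [1,[0,0,0],[0,0,0]],
  ],
)

```text
time_s: 3.4
tcp_pos: [505.4, 210.0, 140.1]
ee_rot: [-0.0, 0.903, 0.43, -0.001]
wrist_force: [-0.1, -0.8, -0.5]
opening: 85.2
gripper_force: 0.0
```

Emit:
apply_moves(
  targets=[
    [0,[0,0,0],[0,0,0]],
    [0,[0,0,0],[0,0,0]],
    [0,[0,0,0],[0,0,0]],
    [0,[0,0,0],[0,0,0]],
    [0,[0,0,0],[0,0,0]],
  ],
  newtons=60,
)

```text
time_s: 4.03
tcp_pos: [505.8, 210.0, 141.2]
ee_rot: [0.0, 0.903, 0.43, 0.0]
wrist_force: [-0.6, 0.1, -0.3]
opening: -0.2
gripper_force: 0.0
```

The fingers shut on nothing, so I'll look before doing anything else.

```bash
python3 - <<'E'
from h import *
f=grab_frame("scene"); a=cv2.resize(f["image"][140:280,340:470],None,fx=3,fy=3,interpolation=cv2.INTER_CUBIC)
g=grab_frame("wrist"); b=g["image"]; b=cv2.resize(b,(400,250)); 
c=np.zeros((420,800,3),np.uint8); c[:,:390]=a; c[:250,400:]=b; cv2.imwrite("pics/miss.png",c)
np.save("miss.npy",f,allow_pickle=True)
W=world(f)[150:265,360:450]; 
E
```

```text
(no output)
```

View pics/miss.png

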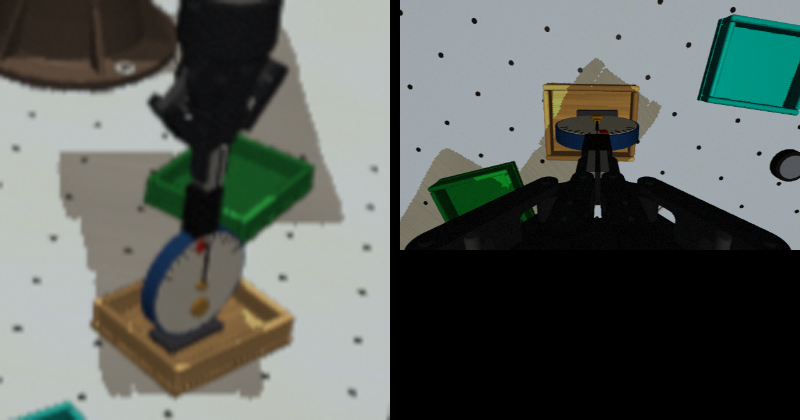

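The scene crop shows the closed fingers above or behind the tab, meeting at about crop (210,180). I'll compare where they are with the reported TCP.

```bash
python3 - <<'E'
from h import *
s=read_state(); print(s["tcp_pos"],s["joint_positions"])
f=np.load("miss.npy",allow_pickle=True).item(); W=world(f)
t=s["tcp_pos"]; print("tcp px",proj(f,t),"tip",proj(f,t-[0,0,17]),"tab centre/top",proj(f,[505,209,138]),proj(f,[505,209,166]))
for v in range(184,222,3): print(v,[ (u,*W[v,u].round().astype(int)) for u in (403,407,411)])
E
```

```text
[505.79832967 210.04002799 141.20002482] [ 2.73027473e-01  4.66685405e-01  1.82711078e+00 -1.33621612e-04
  8.47721760e-01  9.55302400e-01]
tcp px (np.float64(407.9834154964666), np.float64(208.08227746492614)) tip (np.float64(407.20077176199004), np.float64(213.92440034434063)) tab centre/top (np.float64(407.44721674198945), np.float64(208.93491672706776)) (np.float64(408.7530165340472), np.float64(199.1475559752577))
184 [(403, np.int64(545), np.int64(195), np.int64(229)), (407, np.int64(518), np.int64(201), np.int64(214)), (411, np.int64(525), np.int64(211), np.int64(220))]
187 [(403, np.int64(543), np.int64(195), np.int64(220)), (407, np.int64(532), np.int64(203), np.int64(215)), (411, np.int64(522), np.int64(212), np.int64(210))]
190 [(403, np.int64(243), np.int64(171), np.int64(26)), (407, np.int64(521), np.int64(203), np.int64(200)), (411, np.int64(522), np.int64(212), np.int64(203))]
193 [(403, np.int64(250), np.int64(173), np.int64(21)), (407, np.int64(518), np.int64(204), np.int64(190)), (411, np.int64(517), np.int64(213), np.int64(191))]
196 [(403, np.int64(512), np.int64(
[... 711 characters left out ...]
9)), (411, np.int64(510), np.int64(217), np.int64(146))]
211 [(403, np.int64(511), np.int64(200), np.int64(134)), (407, np.int64(518), np.int64(209), np.int64(140)), (411, np.int64(508), np.int64(218), np.int64(136))]
214 [(403, np.int64(515), np.int64(201), np.int64(128)), (407, np.int64(519), np.int64(210), np.int64(133)), (411, np.int64(505), np.int64(219), np.int64(125))]
217 [(403, np.int64(511), np.int64(201), np.int64(117)), (407, np.int64(519), np.int64(211), np.int64(124)), (411, np.int64(504), np.int64(220), np.int64(116))]
220 [(403, np.int64(521), np.int64(203), np.int64(115)), (407, np.int64(510), np.int64(212), np.int64(109)), (411, np.int64(499), np.int64(221), np.int64(104))]
```

```bash
python3 - <<'E'
from h import *
g=grab_frame("wrist"); W=world(g); s=read_state(); t=s["tcp_pos"]; q=s["ee_rot"][[1,2,3,0]]; Rt=R.from_quat(q)
T=Rt.inv().apply((W-t).reshape(-1,3)).reshape(W.shape)
for v in range(190,400,10): print(v,[(u,*T[v,u].round().astype(int)) for u in (300,308,314,320,328,340)])
print(s["tcp_pos"],s["opening"],s["gripper_force"])
a=cv2.resize(g["image"][180:330,240:400],None,fx=3.5,fy=3.5,interpolation=cv2.INTER_CUBIC)
a=cv2.convertScaleAbs(a,alpha=2.5,beta=20); cv2.imwrite("pics/wz.png",a)
E
```

```text
190 [(300, np.int64(7), np.int64(-12), np.int64(99)), (308, np.int64(9), np.int64(-6), np.int64(91)), (314, np.int64(12), np.int64(-1), np.int64(75)), (320, np.int64(12), np.int64(4), np.int64(75)), (328, np.int64(7), np.int64(11), np.int64(99)), (340, np.int64(7), np.int64(21), np.int64(99))]
200 [(300, np.int64(7), np.int64(-11), np.int64(65)), (308, np.int64(7), np.int64(-5), np.int64(66)), (314, np.int64(11), np.int64(-1), np.int64(49)), (320, np.int64(7), np.int64(4), np.int64(66)), (328, np.int64(7), np.int64(9), np.int64(66)), (340, np.int64(7), np.int64(18), np.int64(65))]
210 [(300, np.int64(7), np.int64(-10), np.int64(38)), (308, np.int64(7), np.int64(-5), np.int64(40)), (314, np.int64(7), np.int64(-1), np.int64(40)), (320, np.int64(9), np.int64(3), np.int64(34)), (328, np.int64(8), np.int64(8), np.int64(34)), (340, np.int64(7), np.int64(16), np.int64(39))]
220 [(300, np.int64(8), np.int64(-8), np.int64(14)), (308, np.int64(8), np.int64(-4), np.int64(14)), (314, np.int64(8), np.int64(0), np.int64(14)), (320, np.int64(9), np.int64(3), np.int64(13)), (328, np.int64(8), np.int
[... 4563 characters left out ...]
(6), np.int64(-101))]
380 [(300, np.int64(11), np.int64(-3), np.int64(-105)), (308, np.int64(11), np.int64(-1), np.int64(-106)), (314, np.int64(11), np.int64(0), np.int64(-106)), (320, np.int64(11), np.int64(1), np.int64(-105)), (328, np.int64(11), np.int64(3), np.int64(-105)), (340, np.int64(11), np.int64(6), np.int64(-106))]
390 [(300, np.int64(11), np.int64(-3), np.int64(-108)), (308, np.int64(11), np.int64(-1), np.int64(-108)), (314, np.int64(11), np.int64(0), np.int64(-108)), (320, np.int64(11), np.int64(1), np.int64(-108)), (328, np.int64(11), np.int64(3), np.int64(-108)), (340, np.int64(11), np.int64(5), np.int64(-108))]
[505.80843551 210.02605855 141.17398353] -0.3258075852925709 0.0
```

View pics/wz.png

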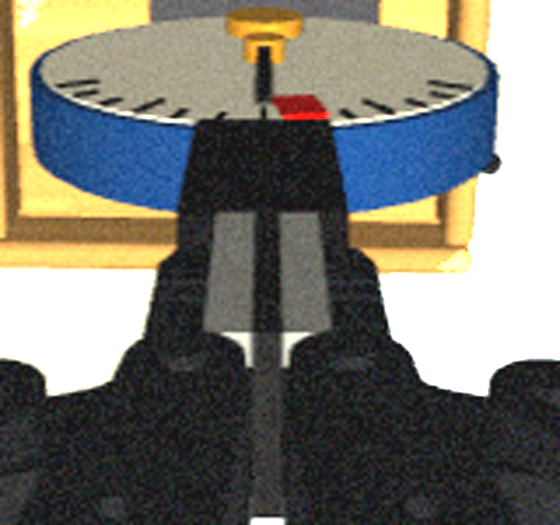

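The views agree: the real fingertips sit about 23 mm behind the reported TCP, just touching the tab top, not 17 mm ahead of it. The actual fingertips are therefore about 40 mm shorter than stated, and the gripper body at tool z of about -95 fits that too. The zoom shows the red mark at (300,107), on the needle's -y side. I'll open, lower by about 40 mm and close again.

Emit:
apply_moves(
  targets=[
    [1,[0,0,0],[0,0,0]],
    [1,[0,0,0],[0,0,0]],
    [1,[0,0,0],[0,0,0]],
    [1,[0,0,0],[0,0,0]],
  ],
)

```text
time_s: 4.68
tcp_pos: [505.8, 210.0, 141.1]
ee_rot: [0.0, 0.903, 0.43, -0.0]
wrist_force: [-0.5, 0.3, -0.3]
opening: 72.4
gripper_force: 0.0
```

```bash
python3 - <<'E'
from h import *
g=grab_frame("wrist"); W=world(g); s=read_state(); t=s["tcp_pos"]; Rt=R.from_quat(s["ee_rot"][[1,2,3,0]])
T=Rt.inv().apply((W-t).reshape(-1,3)).reshape(W.shape)
m=(abs(T[...,0])<16)&(abs(T[...,1])<65)&(abs(T[...,1])>30)&(T[...,2]>-100)&(T[...,2]<20)
for sg in(-1,1):
    q=T[m&(np.sign(T[...,1])==sg)]; print(len(q),np.percentile(q,[1,50,99],axis=0).round())
m=(abs(T[...,0])<16)&(abs(T[...,1])<16)&(T[...,2]>-60)&(T[...,2]<20); q=T[m]; print("tab",np.percentile(q,[1,50,99],axis=0).round(),t,s["opening"])
top=q[q[:,2]<np.percentile(q[:,2],1)+4]; print("tab top",top.mean(0),top.min(0),top.max(0))
E
```

```text
11999 [[ -11.  -65. -100.]
 [   7.  -54.  -82.]
 [  14.  -34.  -33.]]
11757 [[ -11.   35. -100.]
 [   7.   54.  -82.]
 [  14.   65.  -33.]]
tab [[-11. -12. -18.]
 [  4.  -0. -16.]
 [  9.  11.  19.]] [505.81661143 210.03157918 141.15412408] 79.25059480543193
tab top [ -0.93056244  -0.34777615 -16.5165892 ] [-11.83000984 -12.35579864 -18.48182844] [  8.99889223  11.67991183 -13.89607774]
```

Emit:
apply_moves(
  targets=[
    [1,[0,0,0.11],[0,0,0]],
    [1,[0,0,0.11],[0,0,0]],
    [1,[0,0,0.11],[0,0,0]],
    [1,[0,0,0.11],[0,0,0]],
    [1,[0,0,0],[0,0,0]],
  ],
)

```text
time_s: 5.35
tcp_pos: [505.4, 209.9, 96.1]
ee_rot: [-0.0, 0.903, 0.43, -0.001]
wrist_force: [-0.6, -1.1, 0.9]
opening: 85.0
gripper_force: 0.0
```

Emit:
apply_moves(
  targets=[
    [0,[0,0,0],[0,0,0]],
    [0,[0,0,0],[0,0,0]],
    [0,[0,0,0],[0,0,0]],
    [0,[0,0,0],[0,0,0]],
    [0,[0,0,0],[0,0,0]],
  ],
  newtons=60,
)

```text
time_s: 5.98
tcp_pos: [505.8, 210.2, 97.5]
ee_rot: [-0.0, 0.903, 0.43, 0.0]
wrist_force: [-2.1, 1.4, 4.0]
opening: 23.5
gripper_force: 59.1
```

Gripped at 24 mm. Lifting now.

Emit:
apply_moves(
  targets=[
    [0,[0,0,-0.15],[0,0,0]],
    [0,[0,0,-0.25],[0,0,0]],
    [0,[0,0,-0.35],[0,0,0]],
    [0,[0,0,-0.35],[0,0,0]],
    [0,[0,0,0],[0,0,0]],
  ],
)

```text
time_s: 6.6
tcp_pos: [506.7, 210.2, 209.8]
ee_rot: [0.001, 0.903, 0.43, 0.002]
wrist_force: [0.1, -0.4, -3.9]
opening: 23.4
gripper_force: 59.4
```

Emit:
apply_moves(
  targets=[
    [0,[0,0,0],[0,0,0]],
    [0,[0,0,0],[0,0,0]],
  ],
)

```text
time_s: 6.85
tcp_pos: [505.3, 209.8, 205.9]
ee_rot: [-0.0, 0.903, 0.43, -0.001]
wrist_force: [0.4, -0.7, -3.2]
opening: 23.3
gripper_force: 59.4
```

```bash
python3 - <<'E'
from h import *
s=read_state(); t=s["tcp_pos"]; Rt=R.from_quat(s["ee_rot"][[1,2,3,0]]); print(t,s["opening"],s["gripper_force"],s["wrist_force"])
rows([545,-60,215],down(np.radians(20)),6)
f=grab_frame("scene"); u,v=map(int,proj(f,t-[0,0,60])); print(u,v)
cv2.imwrite("pics/lift.png",cv2.resize(f["image"][v-70:v+70,u-60:u+60],None,fx=4,fy=4,interpolation=cv2.INTER_CUBIC))
W=world(f)[v-70:v+70,u-60:u+60]; H=cv2.cvtColor(f["image"],cv2.COLOR_BGR2HSV)[v-70:v+70,u-60:u+60]
m=(np.linalg.norm(W[...,:2]-t[:2],axis=-1)<45)&(W[...,2]>40); q=W[m]
T=Rt.inv().apply(q-t); print("gauge in tool: lowest",np.percentile(T,[0.5,50,99.5],axis=0).round(1))
E
```

```text
[505.26474061 209.82660504 205.92834028] 23.33863876781135 59.415496587753296 [ 0.40044909 -0.72244828 -3.21824066]
[-0.3073, 0.335, -0.0149] [-0.0001, 0.0002, 0.0572]
[-0.276, 0.3612, -0.015] [-0.0001, 0.0002, 0.0572]
[-0.2424, 0.3845, -0.0151] [-0.0001, 0.0002, 0.0572]
[-0.2069, 0.4047, -0.0151] [-0.0001, 0.0002, 0.0572]
[-0.1697, 0.4217, -0.0151] [-0.0001, 0.0002, 0.0572]
[-0.1312, 0.4352, -0.0151] [-0.0001, 0.0002, 0.0572]
408 206
gauge in tool: lowest [[ -13.6  -43.3 -136.5]
 [   7.1   10.3  -23.9]
 [  19.9   44.2   88.6]]
```

View pics/lift.png

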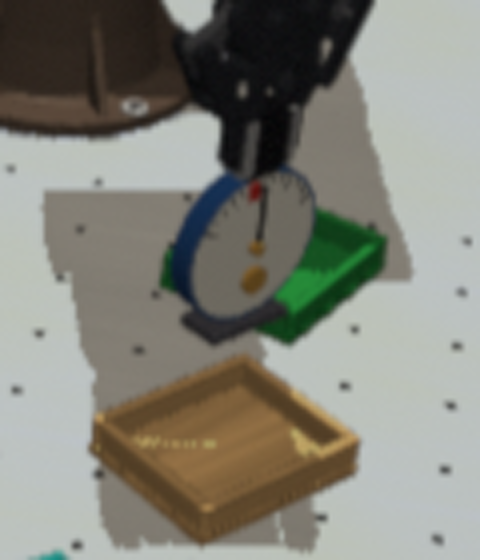

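Emit:
apply_moves(
  targets=[
    [0,[-0.31,0.335,0],[0,0,0.057]],
    [0,[-0.275,0.36,0],[0,0,0.057]],
    [0,[-0.24,0.385,0],[0,0,0.057]],
    [0,[-0.205,0.405,0],[0,0,0.057]],
    [0,[-0.17,0.42,0],[0,0,0.057]],
  ],
)

```text
time_s: 7.52
tcp_pos: [539.1, -16.0, 206.4]
ee_rot: [-0.0, 0.976, 0.217, -0.001]
wrist_force: [0.4, 0.6, -3.7]
opening: 23.3
gripper_force: 59.9
```

```bash
python3 - <<'E'
from h import *
print(read_state()["tcp_pos"]);rows([525,-206,206],down(np.radians(20)),5)
E
```

```text
[539.07543622 -16.00391392 206.42678239]
[-0.1866, 0.3322, 0.0009] [-0.0001, 0.0001, 0.0113]
[-0.1807, 0.3355, 0.0008] [-0.0001, 0.0001, 0.0113]
[-0.1747, 0.3386, 0.0008] [-0.0001, 0.0001, 0.0113]
[-0.1687, 0.3417, 0.0008] [-0.0001, 0.0001, 0.0113]
[-0.1626, 0.3446, 0.0008] [-0.0001, 0.0001, 0.0113]
```

The lift picture shows the gauge hanging upright in the gripper, well above the empty case, with the red mark at (257,190) just left of the needle.

Emit:
apply_moves(
  targets=[
    [0,[-0.187,0.332,0],[0,0,0.011]],
    [0,[-0.18,0.335,0],[0,0,0.011]],
    [0,[-0.175,0.34,0],[0,0,0.011]],
    [0,[-0.17,0.342,0],[0,0,0.011]],
    [0,[-0.163,0.345,0],[0,0,0.011]],
  ],
)

```text
time_s: 8.15
tcp_pos: [525.4, -205.9, 206.3]
ee_rot: [-0.0, 0.984, 0.176, -0.001]
wrist_force: [0.9, -0.5, -4.0]
opening: 23.2
gripper_force: 59.9
```

Emit:
apply_moves(
  targets=[
    [0,[0,0,0],[0,0,0]],
    [0,[0,0,0],[0,0,0]],
    [0,[0,0,0],[0,0,0]],
    [0,[0,0,0],[0,0,0]],
    [0,[0,0,0],[0,0,0]],
  ],
)

```text
time_s: 8.78
tcp_pos: [525.9, -204.3, 207.3]
ee_rot: [0.0, 0.984, 0.177, 0.0]
wrist_force: [0.2, 0.0, -4.0]
opening: 23.5
gripper_force: 60.5
```

```bash
cat >> h.py <<'E'
def look(name,zc=60):
    """scene view of the held dial: mark/pivot/needle in the tool-fixed dial plane"""
    s=read_state(); t=s["tcp_pos"]; Rt=R.from_quat(s["ee_rot"][[1,2,3,0]]); f=grab_frame("scene"); W=world(f)
    T=Rt.inv().apply((W-t).reshape(-1,3)).reshape(W.shape); H=cv2.cvtColor(f["image"],cv2.COLOR_BGR2HSV)
    box=(abs(T[...,0]-8)<12)&(abs(T[...,1])<52)&(T[...,2]>-30)&(T[...,2]<95)
    face=box&(H[...,1]<60)&(H[...,2]>80); xf=np.median(T[face][:,0])
    F,M,tv=cam(f); C=Rt.inv().apply(-M.T@tv-t)
    def pl(mask):
        v,u=np.nonzero(mask); d=Rt.inv().apply((M.T@np.array([(u.mean()-f["cx"])/F,(v.mean()-f["cy"])/F,1])))
        return (C+d*(xf+2-C[0])/d[0]).round(1),len(u),(u.mean().round(1),v.mean().round(1))
    red=box&((H[...,0]<7)|(H[...,0]>170))&(H[...,1]>120)
    brass=box&(H[...,0]>10)&(H[...,0]<28)&(H[...,1]>110)
    n,l=cv2.connectedComponents(brass.astype(np.uint8))
    print("face x",xf,face.sum(),"face yz ext",np.percentile(T[face][:,1:],[1,99],axis=0).round(1).tolist())
    print("red",pl(red)); [print("brass",pl(l==i)) for i in range(1,n) if (l==i).sum()>2]
    dark=box&(H[...,2]<70)
    u,v=map(int,proj(f,t-[0,0,40])); cv2.imwrite(f"pics/{name}.png",cv2.resize(f["image"][v-45:v+55,u-50:u+50],None,fx=6,fy=6,interpolation=cv2.INTER_CUBIC))
    g=box&(H[...,0]>0); q=T[(abs(T[...,0])<22)&(abs(T[...,1])<34)&(T[...,2]>60)&(T[...,2]<110)]; print("foot z",np.percentile(q[:,2],[90,97,99.5]).round(1))
    return f,T,W
E
python3 - <<'E'
from h import *
s=read_state(); print(s["tcp_pos"],s["wrist_force"],s["joint_positions"])
f,T,W=look("over")
m=(np.linalg.norm(W[...,:2]-[525,-206],axis=-1)<60)&(W[...,2]>45)&(W[...,2]<72)
q=W[m]; print("studs",len(q),q.max(0),q[q[:,2]>58].mean(0))
E
```

```text
[ 525.85187336 -204.29820617  207.26512996] [ 0.15775794  0.0179906  -4.01959149] [-4.87614381e-01  4.08664937e-01  1.71532237e+00 -6.80935171e-05
  1.01745068e+00  7.27971249e-01]
face x 6.847455784328394 1006 face yz ext [[-46.5, -15.0], [47.3, 88.2]]
red (array([ 8.8,  8. , -9.8]), 10, (np.float64(238.0), np.float64(160.2)))
brass (array([ 8.8,  1.1, 30.8]), 8, (np.float64(242.0), np.float64(174.5)))
brass (array([ 8.8, -0.5, 53.2]), 31, (np.float64(243.2), np.float64(182.2)))
foot z [86.4 88.6 90.4]
studs 82 [ 540.54754202 -197.75255544   62.78191271] [ 526.92913971 -208.49843662   59.8919851 ]
```

View pics/over.png

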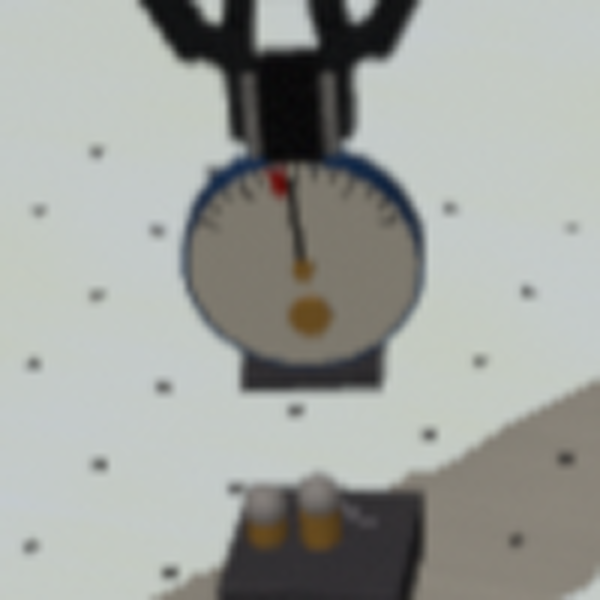

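The picture shows the dial at (303,260) facing the camera, with the red mark at (280,182) about 0.19 rad left of the pivot (302,270). The studs below are at (318,495), taller, and (267,510), lower. I'll rock by -0.19 while lowering to about 8 mm above the crown.

```bash
python3 - <<'E'
from h import *
Rg=down(np.radians(20),-0.19); p=np.array([525,-206.5,70])-Rg.apply([-1,0,89.5]); print(p); rows(p,Rg,5)
E
```

```text
[ 520.15857022 -190.27447661  157.88937904]
[-0.0008, -0.0305, 0.0987] [-0.0242, -0.0001, 0.0008]
[-0.0009, -0.0342, 0.0975] [-0.0242, -0.0001, 0.0008]
[-0.0009, -0.0379, 0.0961] [-0.0242, -0.0001, 0.0008]
[-0.0009, -0.0415, 0.0946] [-0.0242, -0.0001, 0.0008]
[-0.001, -0.0451, 0.093] [-0.0242, -0.0001, 0.0008]
```

Emit:
apply_moves(
  targets=[
    [0,[0,-0.031,0.098],[-0.0242,0,0]],
    [0,[0,-0.034,0.097],[-0.0242,0,0]],
    [0,[0,-0.038,0.096],[-0.0242,0,0]],
    [0,[0,-0.042,0.094],[-0.0242,0,0]],
    [0,[0,-0.045,0.093],[-0.0242,0,0]],
  ],
)

```text
time_s: 9.45
tcp_pos: [520.4, -190.1, 157.8]
ee_rot: [0.094, 0.98, 0.176, 0.017]
wrist_force: [0.3, 0.2, -3.4]
opening: 23.1
gripper_force: 60.4
```

Emit:
apply_moves(
  targets=[
    [0,[0,0,0],[0,0,0]],
    [0,[0,0,0],[0,0,0]],
    [0,[0,0,0],[0,0,0]],
    [0,[0,0,0],[0,0,0]],
    [0,[0,0,0],[0,0,0]],
  ],
)

```text
time_s: 10.07
tcp_pos: [520.5, -190.5, 158.1]
ee_rot: [0.093, 0.98, 0.175, 0.017]
wrist_force: [0.4, -0.0, -4.3]
opening: 23.4
gripper_force: 60.4
```

```bash
python3 - <<'E'
from h import *
s=read_state(); Rt=R.from_quat(s["ee_rot"][[1,2,3,0]]); print(s["tcp_pos"],s["wrist_force"],s["moment"],"foot",s["tcp_pos"]+Rt.apply([-1,0,89.5]))
Rg=down(np.radians(20),-0.19); print("world down per tool mm",Rg.inv().apply([0,0,-1]),"rock",np.arcsin(Rt.as_matrix()[2,1]))
f,T,W=look("pre")
m=(np.linalg.norm(W[...,:2]-[525,-206],axis=-1)<60)&(W[...,2]>45)&(W[...,2]<62)
E
```

```text
[ 520.45935028 -190.5414928   158.13190134] [ 0.36615677 -0.03400137 -4.26458959] [ 0.20394685  0.08354768 -0.01291479] foot [ 525.40128685 -206.75383346   70.24568357]
world down per tool mm [ 0.         -0.18885889  0.98200424] rock 0.19019396468641578
face x 6.8726303993282345 935 face yz ext [[-45.8, -21.9], [47.3, 87.1]]
red (array([  8.9,   8.4, -11.2]), 11, (np.float64(246.1), np.float64(176.4)))
brass (array([ 8.9,  1.3, 31.4]), 7, (np.float64(246.7), np.float64(191.0)))
brass (array([ 8.9, -2.7, 52.8]), 31, (np.float64(247.2), np.float64(198.2)))
foot z [102.  107.5 109.3]
```

View pics/pre.png

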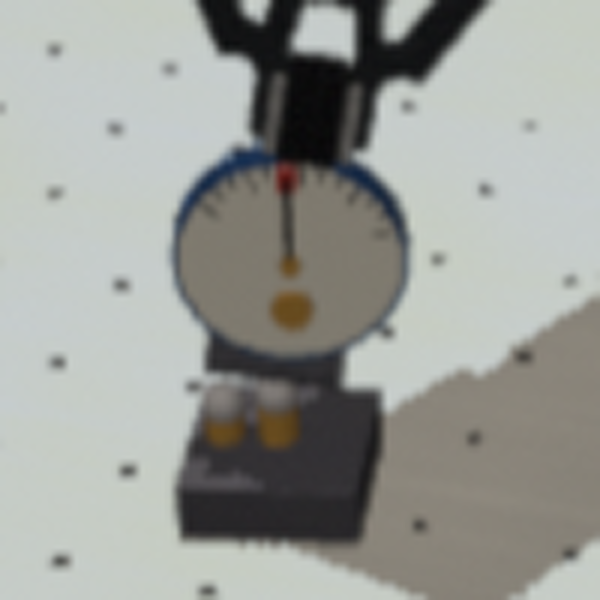

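The pre-contact picture shows the needle line from pivot (290,266) running straight onto the red mark (286,178), so -0.19 is right. Lowering gently.

Emit:
apply_moves(
  targets=[
    [0,[0,-0.0038,0.0196],[0,0,0]],
    [0,[0,-0.0038,0.0196],[0,0,0]],
    [0,[0,0,0],[0,0,0]],
  ],
)

```text
time_s: 10.5
tcp_pos: [520.3, -190.4, 153.8]
ee_rot: [0.093, 0.98, 0.176, 0.017]
wrist_force: [-0.2, -0.2, -3.0]
opening: 23.3
gripper_force: 60.5
```

Emit:
apply_moves(
  targets=[
    [0,[0,-0.0019,0.0098],[0,0,0]],
    [0,[0,-0.0019,0.0098],[0,0,0]],
    [0,[0,0,0],[0,0,0]],
  ],
)

```text
time_s: 10.88
tcp_pos: [520.4, -190.4, 152.0]
ee_rot: [0.093, 0.98, 0.176, 0.017]
wrist_force: [0.1, -0.1, -3.4]
opening: 23.2
gripper_force: 60.5
```

Emit:
apply_moves(
  targets=[
    [0,[0,-0.0019,0.0098],[0,0,0]],
    [0,[0,0,0],[0,0,0]],
  ],
)

```text
time_s: 11.12
tcp_pos: [520.4, -190.4, 151.0]
ee_rot: [0.093, 0.98, 0.176, 0.017]
wrist_force: [-1.0, 0.1, -4.0]
opening: 23.2
gripper_force: 60.5
```

Emit:
apply_moves(
  targets=[
    [0,[0,-0.001,0.005],[0,0,0]],
    [0,[0,0,0],[0,0,0]],
  ],
)

```text
time_s: 11.38
tcp_pos: [520.4, -190.4, 150.5]
ee_rot: [0.093, 0.98, 0.176, 0.017]
wrist_force: [-1.5, -0.3, -3.7]
opening: 23.4
gripper_force: 60.5
```

Emit:
apply_moves(
  targets=[
    [0,[0,-0.001,0.005],[0,0,0]],
    [0,[0,0,0],[0,0,0]],
  ],
)

```text
time_s: 11.62
tcp_pos: [520.5, -190.4, 150.0]
ee_rot: [0.093, 0.98, 0.175, 0.017]
wrist_force: [0.6, 0.6, -3.4]
opening: 23.7
gripper_force: 60.5
```

Emit:
apply_moves(
  targets=[
    [0,[0,-0.001,0.005],[0,0,0]],
    [0,[0,0,0],[0,0,0]],
  ],
)

```text
time_s: 11.88
tcp_pos: [520.5, -190.4, 149.7]
ee_rot: [0.094, 0.98, 0.176, 0.017]
wrist_force: [-0.5, 0.6, 0.1]
opening: 23.2
gripper_force: 61.0
```

Emit:
apply_moves(
  targets=[
    [0,[0,-0.001,0.005],[0,0,0]],
    [0,[0,0,0],[0,0,0]],
  ],
)

```text
time_s: 12.12
tcp_pos: [520.6, -190.4, 149.6]
ee_rot: [0.094, 0.98, 0.176, 0.017]
wrist_force: [-0.9, 2.2, 6.1]
opening: 23.6
gripper_force: 61.9
```

Emit:
apply_moves(
  targets=[
    [0,[0,-0.001,0.005],[0,0,0]],
    [0,[0,0,0],[0,0,0]],
  ],
)

```text
time_s: 12.38
tcp_pos: [520.7, -190.4, 149.4]
ee_rot: [0.094, 0.98, 0.175, 0.017]
wrist_force: [-2.5, 2.5, 9.4]
opening: 23.6
gripper_force: 62.5
```

The foot is on the stud with about 13 N. Letting it settle for 2 s before checking.

Emit:
apply_moves(
  targets=[
    [0,[0,0,0],[0,0,0]],
    [0,[0,0,0],[0,0,0]],
    [0,[0,0,0],[0,0,0]],
    [0,[0,0,0],[0,0,0]],
    [0,[0,0,0],[0,0,0]],
  ],
)

```text
time_s: 13.0
tcp_pos: [520.7, -190.4, 149.4]
ee_rot: [0.094, 0.98, 0.175, 0.017]
wrist_force: [-2.2, 2.2, 10.1]
opening: 23.3
gripper_force: 62.5
```

Emit:
apply_moves(
  targets=[
    [0,[0,0,0],[0,0,0]],
    [0,[0,0,0],[0,0,0]],
    [0,[0,0,0],[0,0,0]],
    [0,[0,0,0],[0,0,0]],
    [0,[0,0,0],[0,0,0]],
  ],
)

```text
time_s: 13.62
tcp_pos: [520.7, -190.4, 149.5]
ee_rot: [0.094, 0.98, 0.176, 0.017]
wrist_force: [-2.5, 3.5, 9.8]
opening: 23.1
gripper_force: 62.5
```

Emit:
apply_moves(
  targets=[
    [0,[0,0,0],[0,0,0]],
    [0,[0,0,0],[0,0,0]],
    [0,[0,0,0],[0,0,0]],
    [0,[0,0,0],[0,0,0]],
    [0,[0,0,0],[0,0,0]],
  ],
)

```text
time_s: 14.25
tcp_pos: [520.7, -190.4, 149.5]
ee_rot: [0.094, 0.98, 0.176, 0.017]
wrist_force: [-2.2, 3.0, 9.6]
opening: 23.2
gripper_force: 62.5
```

```bash
python3 - <<'E'
from h import *
s=read_state(); print(s["tcp_pos"],s["wrist_force"],s["moment"])
look("final")
E
```

```text
[ 520.71571297 -190.38580645  149.45261408] [-2.18389941  2.96907725  9.56942978] [ 0.36290352  0.67491663 -0.07216031]
face x 6.725036929718763 903 face yz ext [[-46.6, -16.6], [47.7, 82.4]]
red (array([  8.7,   7.2, -11.7]), 11, (np.float64(246.8), np.float64(179.3)))
brass (array([ 8.7,  1.2, 30.8]), 7, (np.float64(247.0), np.float64(193.7)))
brass (array([ 8.7, -3. , 53.3]), 29, (np.float64(247.5), np.float64(201.2)))
foot z [103.9 108.3 109.6]
```

View pics/final.png

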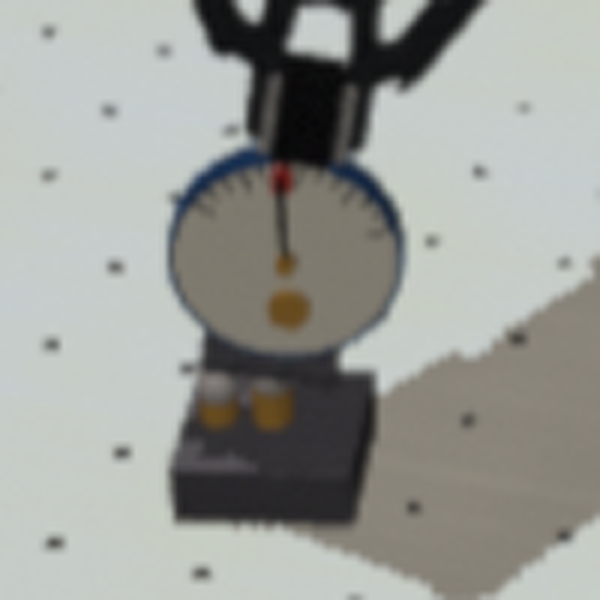

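The final picture shows the needle from pivot (286,264) running to the red mark (282,180), about 1 mm off. The foot centre (x≈271) is over the taller stud (271,390). Contact is steady at about 13 N, so I'm handing it in.

```bash
python3 -c "
from plant import finish_job
print(finish_job())"
```

```text
the job is handed in; nothing more can be done
None
```

I handed the job in at about 14 s with the gauge still gripped, its foot on the taller stud at about 13 N, and the pointer within about 1 mm of the red mark; no verdict came back.

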